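# Check the brake lever of a microscope carriage

## Task

Check the brake lever on the microscope's guide bar: with the gripper never taking hold of anything, press the lever in towards the bar with the backs of the fingers until it comes up against its stop, short of the bar, and keep it firmly there for about two seconds. Then let it spring all the way back out and move clear. Do not touch the bar or the microscope, do not force the lever beyond a firm push, and leave the jar, the eyepiece and the dish where they stand.

Things in the scene. Friction and masses are not known exactly. Their poses are not given: they have to be found in the camera images.
- brake_lever (a joint): Lever angle about its upright hinge: 0 = sprung out (rest), grows as it is pressed towards the bar, 0.28 rad = on its rigid built-in stop, still 10 to 13 mm short of the bar. A return spring always pushes it out: pressing on the pad takes about 4 N to start, 7 N to hold at the stop; more only loads the stop. 10 to 20 N is a firm push, over 40 N is forcing it.
- lever_pad (a point): Where to press: on the lever's outer face (away from the bar), mid height, 110 mm above the bench, 115 mm from the hinge, 45 mm from the free tip. Moves with the lever: its +x axis is level and points square into the lever, towards the bar; +y runs along the lever to the hinge; z up. From rest to stop it moves about 32 mm.
- lever_hinge (a point): Centre of the lever's upright hinge, in a clamp near the microscope's end of the bar, 110 mm above the bench, 24 mm from the bar's centre line. Turns with the lever; z up. Seen from above the lever turns counter-clockwise when pressed.
- lever_blade: Bare aluminium lever blade, 10 mm thick, 18 mm high (101 to 119 mm above the bench), reaching 160 mm from the hinge to the end of its 20 mm ball. Origin on the hinge axis at mid height; it runs along its own -y; +x points to the bar. At rest it splays 0.33 rad from the bar's line, on the stop 0.05 rad.
- bar: Level guide bar, fixed, 24 mm thick with black rubber grip, centre 110 mm above the bench, open below. Origin on its centre line; runs along its own y from +150 mm (bracket at the microscope) to -105 mm (free end). The lever is on its -x side, hinge at (-24, +90) mm; the lever's ball stands about 73 mm (its centre) from the centre line at rest, 32 mm on the stop.
- scope: Worn white stereo microscope, fixed, up to 0.38 m above the bench, on a white base plate 240 x 200 x 32 mm whose bracket carries the bar. Origin: centre of the plate's top, (40, 250) mm from the bar's origin in the bar's axes, which it shares. Eyepieces lean to -x. Plate and bracket stay beyond y = +150 mm in the bar's axes.
- jar: Small amber glass jar with white cap, 42 mm wide, 62 mm high, loose. Origin at the centre of its underside.
- eyepiece: Loose spare eyepiece standing on end, 38 mm wide, 54 mm high, steel tube with black top. Origin at the centre of its underside.
- dish: Flat round lidded dish, 72 mm wide, 20 mm high, loose. Origin at the centre of its underside.
Not all that is in view belongs to the job. What is meant by the jar is not blue or red, and is the larger of those in its own colour.

How it is judged (in metres and radians):
On the way, in this order (a step that is already met when the one before it is completed fails the run):
1. the lever is pressed in on its stop by the fingers and kept there for a second (value of joint brake_lever above 0.255 rad and contact force between the fingers and lever_blade above 4 N), for 1 s.
2. the lever is let back out (value of joint brake_lever below 0.03 rad), for 0.2 s.
At the end, for the whole second after the job is handed in: After the lever has been held on its stop (over 0.255 of 0.28 rad) by the fingers, with over 4 N, for at least 1 s, it is back out (under 0.03 rad), and the jar, the eyepiece and the dish stand upright within 20 mm of where they began (value of joint brake_lever below 0.03 rad and distance of each of jar, eyepiece, dish from where it was at the start of the episode below 0.02 m and angle between each of jar, eyepiece, dish's own z axis and vertical below 0.2 rad); the robot touches nothing.
It fails at once if the bar is touched (the lever is pinched by a finger behind it, or the robot bumps the bar) (contact force between any of the fingers, the arm and bar above 1 N).
It fails at once if the microscope is touched (contact force between any of the fingers, the arm and scope above 1 N).
It fails at once if the lever is forced with more than 40 N (contact force between the fingers and lever_blade above 40 N).
It fails at once if a bystander is pushed, lifted or carried more than 20 mm (distance of any of jar, eyepiece, dish from where it was at the start of the episode above 0.02 m).
It also fails if it takes over 38 s, if anything falls off the work surface, if the arm or the gripper's body presses on something with over 40 N, if the wrist force passes 120 N, or if a joint passes its speed limit or range.

## Robot

A 6-joint arm with a two-finger parallel gripper is mounted at the origin on the work surface. World frame = base frame: x ahead of the robot, y to its left, z up, the work surface at z = 0. Lengths are in mm, angles in degrees, forces in N, time in s.
With the tool pointing down it reaches from about 300 to 850 mm from the base axis. Payload 4.2 kg.
Tool frame: the origin (TCP) lies midway between the tips of the shut fingers; the grasp point (between the pads) lies 19 mm behind it; z points along the fingers, y is the line along which they close (so a half turn about z gives the same grasp; the last joint's range is limited). The gripper opens to 91 mm and grips with 3 to 60 N. Pads are 32 mm wide; open, the fingers measure 118 mm over their backs; the gripper's body (76 mm by 178 mm) begins 60 mm behind the grasp point.
Start: joints at [-66.921, 18.312, 89.639, -0, 72.044, -1.146], TCP at [235.936, -524.383, 213.976] pointing down, gripper open.
Joint ranges: [-177.97, 177.97], [-48.28, 115.42], [12.27, 149.76], [-77.06, 257.06], [2.81, 150.46], [-146.56, 146.56]. Speed limits (degrees/s): [147.25, 147.25, 180, 180, 180, 180].

## Interface

Orientations are given as [roll, pitch, yaw] about the fixed x, y, z axes, in that order (R = Rz(yaw) Ry(pitch) Rx(roll)).
In Python, from workcell import env gives the robot as it stands.
- The arm moves only by the shell command python3 -m jog 'ROWS' [FORCE]. ROWS is a JSON object of lists of equal length, an entry for each row: "jaw": the finger opening in mm, from 0 to 91.2; "slide": the shift along the tool's x, y, z in units of 30 mm (1.0 is 30 mm), a list of three; "spin": the turn about the tool's z in units of 8 degrees (1.0 is 8 degrees). In form: {"jaw": [jaw, ...], "slide": [[dx, dy, dz], ...], "spin": [spin, ...]}. A call has 1 to 10 rows; each row shifts and turns the commanded pose from where the row before left it, along the tool's axes as they then stand; what a row does not reach is not made up. A row lasts 1/10 s, in which the tool goes at most 50 mm and 8.59 degrees, less where a joint would pass 70% of its speed; a pose out of reach is approached as far as the arm can. A call is refused whole if a number of a shift passes 1 or a number of a turn 1, either way. A call with a gripper value outside its range is refused whole. The fingers move at their own pace and stop on an object; FORCE is the grip in N (left out, the last holds). Time passes only in rows, so rows that do not move let the fingers close. It gives the time, the measured TCP pose, the force, the opening and the grip force at its end, in the units of the state.
- env.state(): the state, without advancing time (a new reading comes with each control period).
- env.grab_frame(name): name is "scene" or "top"; returns the picture (384x512x3 uint8, red, green, blue); there is no depth.
- env.camera_model(name): a dict with "fx", "fy", "cx", "cy" (pixels), "D" ([k1, k2, p1, p2, k3] as OpenCV has them; the pictures are not rectified), "camera_from_world" (4x4, takes a point from world to camera coordinates). Camera axes: x right, y up, looking along -z (the intrinsics and any distortion apply to the point x, -y, -z); pixel columns grow to the right and rows downward; lengths in mm; the calibration is good to about 2 mm. A picture is of the moment at which its call begins. camera_model takes no time and is no camera call.
- env.job_done(): hands the job in; it is judged then, once.
The state is a dict: "time_s": time; "qpos": joint angles; "qvel": joint speeds; "effort": joint torques, N m; "ee_pos": TCP position; "ee_rot": TCP orientation; "force": force on the tool from outside, world axes, zero at the start; "torque": the same for the moment, N m; "gripper_width": finger opening in mm; "gripper_force": force on a finger pad.
Only numpy, scipy, OpenCV 4.12 (cv2) and the standard library are available. Lean on these libraries where they do the work, as an engineer would, in place of code of your own. Each camera call takes 0.05 s, during which the arm holds its last target. There are 200 camera calls.

## Working session

There is one attempt and no reset: what is moved stays moved. The work goes in short steps, Python scripts to look and compute and a shell command to move; the robot and the scene stay as the last step left them, time stands still between calls to the robot, and variables do not carry over. Pictures are saved under pics/ and viewed, at most 10 in all, crops included, and the job is handed in when it is done.

```bash
mkdir -p pics; python3 - <<'E'
from workcell import env
import cv2
for n in("scene","top"):
    cv2.imwrite(f"pics/{n}0.png",env.grab_frame(n)[:,:,::-1]); print(env.camera_model(n))
print(env.state())
E
```

```text
{'fx': 475.7562914529468, 'fy': 475.7562914529468, 'cx': 258.2395266109312, 'cy': 183.37041478408534, 'D': array([-0.0393377,  0.       ,  0.       ,  0.       ,  0.       ]), 'camera_from_world': array([[-6.06868890e-01,  7.94720826e-01,  1.13559791e-02,
         3.62227037e+02],
       [-6.14486818e-01, -4.78203834e-01,  6.27476728e-01,
         2.92914012e+02],
       [ 5.04099297e-01,  3.73818006e-01,  7.78552501e-01,
        -1.45202426e+03],
       [ 0.00000000e+00,  0.00000000e+00,  0.00000000e+00,
         1.00000000e+00]])}
{'fx': 404.9723880011911, 'fy': 404.9723880011911, 'cx': 246.5169932431055, 'cy': 200.58871183757134, 'D': array([-0.09263229,  0.        ,  0.        ,  0.        ,  0.        ]), 'camera_from_world': array([[-1.84183691e-02, -9.99828751e-01, -1.79799435e-03,
         2.65419675e+01],
       [ 9.94458723e-01, -1.85055445e-02,  1.03486201e-01,
        -5.82201966e+02],
       [-1.03501752e-01,  1.18015891e-04,  9.94629264e-01,
        -8.62951382e+02],
       [ 0.00000000e+00,  0.00000000e+00,  0.00000000e+00,
         1.00000000e+00]])}
{'time_s': 0.1, 'qpos': array([-6.69186606e+01,  1.83479166e+01,  8.96968236e+01, -2.53304596e-04,
        7.20424601e+01, -1.14421247e+00]), 'qvel': array([-0.03673743, -0.05485356, -0.22665776, -0.03196792, -0.02518851,
       -0.0016238 ]), 'effort': array([-1.73571988e-05, -4.13332164e+01, -2.32509184e+01,  7.29207206e-02,
        4.21745866e-02, -5.99958594e-05]), 'ee_pos': array([ 235.78939969, -523.96946064,  213.22252112]), 'ee_rot': array([-1.79912812e+02, -1.50049951e-03,  2.42256290e+01]), 'force': array([-0.25726572,  0.53495702,  0.49887739]), 'torque': array([0.0102773 , 0.0008904 , 0.01747569]), 'gripper_force': 0.0, 'gripper_width': 91.36949621989793}
```

View pics/top0.png

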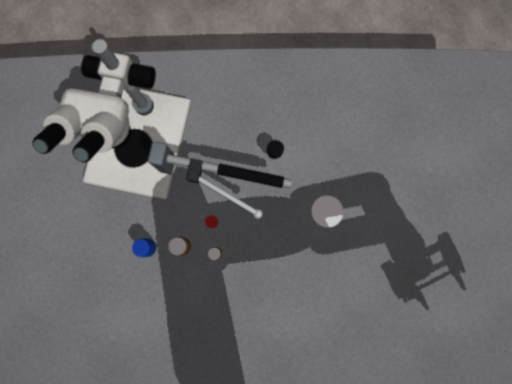

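View pics/scene0.png

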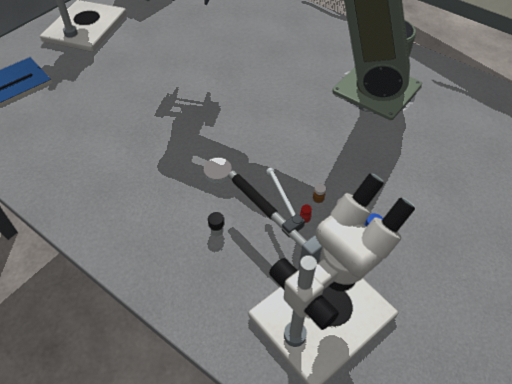

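The top view shows the bar from its bracket at (158,153) to its free end at (290,184). The clamp is at (195,172) and the lever ball at (258,214). The amber jar is at (179,246), a smaller amber one at (214,254), the dish at (327,211) and the eyepiece at (275,149). The scene view agrees: ball (270,171), clamp (292,224).

```bash
cat > h.py <<'E'
from workcell import env
import numpy as np, cv2
def ray(n,uv,z):
    m=env.camera_model(n);K=np.array([[m['fx'],0,m['cx']],[0,m['fy'],m['cy']],[0,0,1]])
    p=cv2.undistortPoints(np.array([[uv]],float),K,m['D'])[0,0]
    T=m['camera_from_world'];R=T[:3,:3];c=-R.T@T[:3,3]
    d=R.T@np.array([p[0],-p[1],-1]);return c+d*(z-c[2])/d[2]
def proj(n,P):
    m=env.camera_model(n);K=np.array([[m['fx'],0,m['cx']],[0,m['fy'],m['cy']],[0,0,1]])
    T=m['camera_from_world'];q=(np.c_[np.atleast_2d(P),np.ones(len(np.atleast_2d(P)))]@T.T)[:,:3]*[1,-1,-1]
    return cv2.projectPoints(q,np.zeros(3),np.zeros(3),K,m['D'])[0][:,0]
E
python3 - <<'E'
from h import *
for k,n,uv,z in [("ball","top",(258,214),110),("ball","scene",(270,171),110),("barend","top",(290,184),110),("rubber0","top",(219,170),110),("hinge","top",(195,172),125),
 ("jar","top",(179,246),62),("jar","scene",(319,190),62),("small","top",(214,254),45),("red","top",(211,222),50),("dish","top",(327,211),20),("dish","scene",(217,168),20),("eyep","top",(275,149),54)]:
    print(k,n,ray(n,uv,z).round(0))
for n,b in (("top",(130,130,330,280)),("scene",(180,140,350,268))):
    im=env.grab_frame(n)[b[1]:b[3],b[0]:b[2],::-1]
    cv2.imwrite(f"pics/{n}c.png",cv2.resize(im,None,fx=4,fy=4,interpolation=cv2.INTER_CUBIC))
E
```

```text
ball top [547.  -7. 110.]
ball scene [547.  -6. 110.]
barend top [606. -73. 110.]
rubber0 top [638.  70. 110.]
hinge top [632. 117. 125.]
jar top [486. 160.  62.]
jar scene [490.  97.  62.]
small top [467.  88.  45.]
red top [536.  93.  50.]
dish top [ 557. -163.   20.]
dish scene [ 559. -162.   20.]
eyep top [692. -48.  54.]
```

View pics/topc.png

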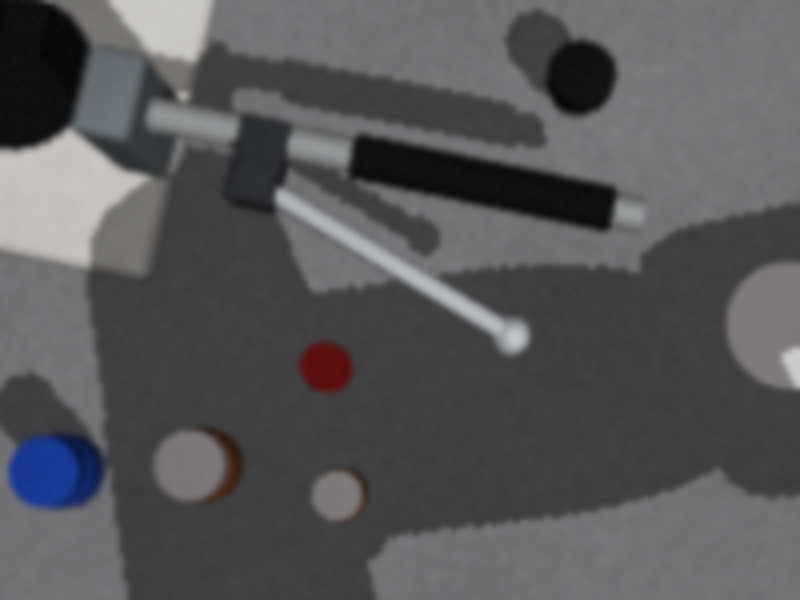

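View pics/scenec.png

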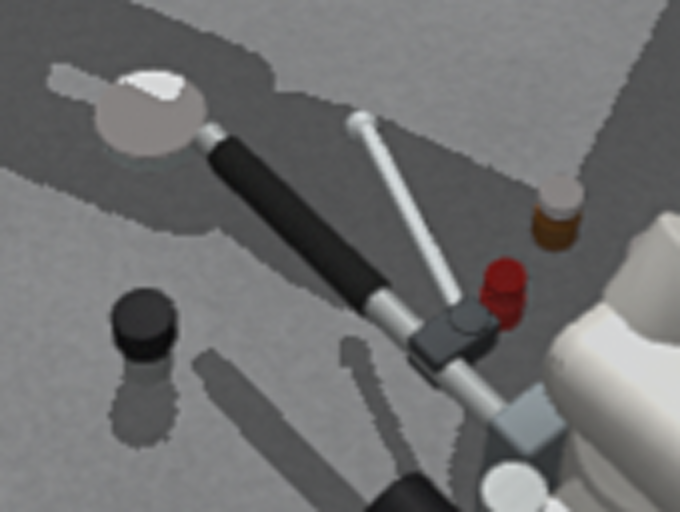

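```bash
python3 - <<'E'
from h import *
from scipy.optimize import least_squares
s,c=np.sin(.33),np.cos(.33)
L=np.array([[-24-150*s,90-150*c,0],[0,-105,0],[0,150-0,0]])
obs=[("top",L[0],(258.2,214)),("scene",L[0],(269.8,170.8)),("top",L[1],(291,183.2)),("scene",L[1],(231.7,173.5))]
# line points on bar axis
lines=[("top",(218.8,168.8)),("top",(167.5,158.4)),("scene",(273.5,214.5)),("scene",(303,242))]
def W(p,l):
    a=p[2];return np.array([p[0]+np.cos(a)*l[0]-np.sin(a)*l[1],p[1]+np.sin(a)*l[0]+np.cos(a)*l[1],110+l[2]])
def f(p):
    r=[]
    for n,l,uv in obs: r+=list(proj(n,W(p,l))[0]-uv)
    for n,uv in lines:
        w=ray(n,uv,110)[:2]-p[:2]; r.append((w@[np.cos(p[2]),np.sin(p[2])])/2)
    return r
o=least_squares(f,[620,30,-.2],x_scale=[10,10,.1]);p=o.x
print(p,np.degrees(p[2]),o.fun.round(1))
ht=W(p,[-24,90,0]);print("hinge",ht,"ball",W(p,L[0]),"scope",W(p,[40,250,0]), "barend",W(p,L[1]))
for q in (0,.14,.28):
    a=p[2]-.33+q; ax=np.array([np.cos(a),np.sin(a)]);ay=np.array([-np.sin(a),np.cos(a)])
    print(q,"yaw",np.degrees(a),"pad(face)",ht[:2]-115*ay-5*ax,"x",ax)
E
```

```text
[ 6.30024907e+02  2.86737849e+01 -2.21427201e-01] -12.686844089726554 [-0.6 -0.4 -0.1  0.3 -0.4  0.5 -1.2 -0.7  0.3  0.4  0.3 -0.4]
hinge [626.37686522 121.74736759 110.        ] ball [547.79135221  -6.01928356 110.        ] scope [723.95385744 263.78514632 110.        ] barend [606.96457574 -73.76263987 110.        ]
0 yaw -31.594451329043725 pad(face) [561.86908354  26.41245214] x [ 0.85177767 -0.52390342]
0.14 yaw -23.573042197212196 pad(face) [575.80355895  18.34359254] x [ 0.91655099 -0.39991784]
0.28 yaw -15.551633065380672 pad(face) [590.72765321  12.2981388 ] x [ 0.96338924 -0.26810666]
```

```bash
python3 -m jog '{"jaw":[0,0,0,0,0,0,0,0,0,0],"slide":[[0.4,-0.3,0],[0.9,-0.75,0],[0.9,-0.75,0],[0.9,-0.75,0],[0.9,-0.75,0],[0.9,-0.75,0],[0.9,-0.75,0],[0.9,-0.75,0],[0.9,-0.75,0],[0.4,-0.3,0]],"spin":[0,0,0,0,0,0,0,0,0,0]}' 10
```

```text
time_s: 1.2
ee_pos: [373.9, -241.9, 214.0]
ee_rot: [-179.9, -0.0, 24.4]
force: [0.2, -0.7, -0.6]
gripper_width: 13.8
gripper_force: 0.0
```

```bash
python3 -m jog '{"jaw":[0,0,0,0,0,0,0,0,0,0],"slide":[[0.5,-0.4,0],[0.9,-0.7,0],[0.9,-0.7,0],[0.9,-0.7,0],[0.9,-0.7,0],[0.9,-0.7,0],[0.9,-0.7,0],[0.9,-0.7,0],[0.9,-0.7,0],[0.9,-0.7,0]],"spin":[0,0,0,0,0,0,0,0,0,0]}'; python3 -m jog '{"jaw":[0,0,0,0,0,0,0],"slide":[[0,0,0],[0,0,0],[0,0,0],[0,0,0],[0,0,0],[0,0,0],[0,0,0]],"spin":[-0.5,-0.9,-0.9,-0.9,-0.7,-0.4,0]}'
```

```text
time_s: 2.2
ee_pos: [526.0, 46.0, 214.0]
ee_rot: [-180.0, 0.0, 24.3]
force: [0.5, 0.9, -0.2]
gripper_width: 0.2
gripper_force: 0.0
time_s: 2.9
ee_pos: [525.6, 44.5, 213.9]
ee_rot: [-180.0, 0.0, 58.6]
force: [-0.6, 0.1, 0.3]
gripper_width: 0.4
gripper_force: 0.0
```

```bash
python3 -m jog '{"jaw":[0,0,0,0,0,0,0],"slide":[[0.12,-0.1,0.4],[0,0,0.9],[0,0,0.9],[0,0,0.9],[0,0,0.6],[0,0,0.3],[0,0,0]],"spin":[0,0,0,0,0,0,0]}'; python3 - <<'E'
from h import *
for n,b in (("top",(180,130,330,250)),("scene",(200,100,350,220))):
    im=env.grab_frame(n)[b[1]:b[3],b[0]:b[2],::-1]
    cv2.imwrite(f"pics/{n}d.png",cv2.resize(im,None,fx=5,fy=5,interpolation=cv2.INTER_CUBIC))
E
```

```text
time_s: 3.6
ee_pos: [524.5, 48.7, 92.4]
ee_rot: [-179.8, 0.1, 58.6]
force: [0.1, -0.7, 0.1]
gripper_width: 0.1
gripper_force: 0.0
```

View pics/scened.png

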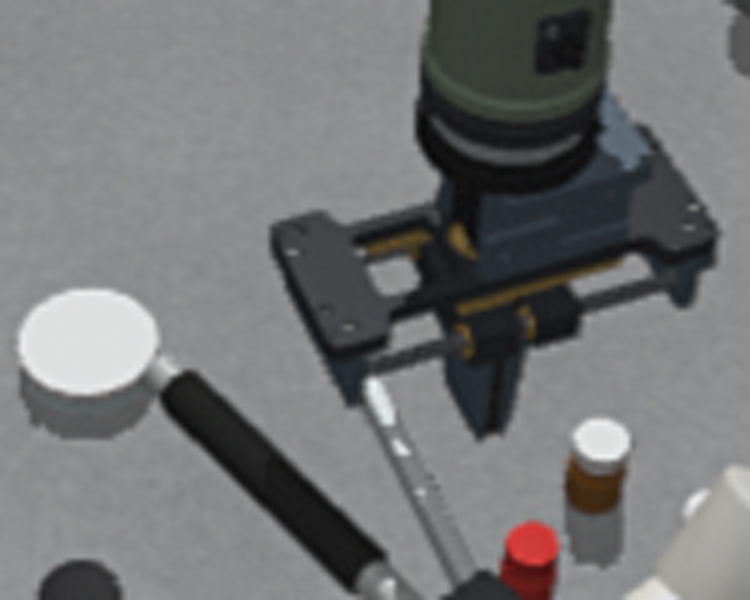

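The shut fingers (tips near crop (490,430)) stand off the lever's outer face, clear of the jars. Next I creep up to contact.

```bash
python3 -m jog '{"jaw":[0,0,0,0,0,0],"slide":[[0,0.3,0],[0,0.3,0],[0,0.2,0],[0,0.1,0],[0,0,0],[0,0,0]],"spin":[0,0,0,0,0,0]}';  python3 -m jog '{"jaw":[0,0,0,0,0],"slide":[[0,0.1,0],[0,0.1,0],[0,0.1,0],[0,0,0],[0,0,0]],"spin":[0,0,0,0,0]}'
```

```text
time_s: 4.3
ee_pos: [548.5, 34.3, 93.8]
ee_rot: [-180.0, 0.0, 58.6]
force: [-0.1, -0.6, 0.4]
gripper_width: 0.4
gripper_force: 0.0
time_s: 4.8
ee_pos: [555.6, 29.9, 93.8]
ee_rot: [-179.9, 0.0, 58.6]
force: [-4.5, 1.9, 2.1]
gripper_width: 0.6
gripper_force: 2.5
```

```bash
python3 -m jog '{"jaw":[0,0,0,0,0,0,0],"slide":[[-0.02,0.12,0],[-0.02,0.12,0],[-0.02,0.12,0],[-0.02,0.12,0],[-0.02,0.12,0],[0,0,0],[0,0,0]],"spin":[-0.3,-0.3,-0.3,-0.3,-0.3,0,0]}'
```

```text
time_s: 5.5
ee_pos: [570.5, 19.4, 93.8]
ee_rot: [-179.9, -0.0, 70.6]
force: [-4.0, 3.9, 3.1]
gripper_width: 0.3
gripper_force: 2.7
```

```bash
python3 -m jog '{"jaw":[0,0,0,0],"slide":[[0,0.08,0],[0,0.08,0],[0,0,0],[0,0,0]],"spin":[-0.25,-0.25,0,0]}';  python3 -m jog '{"jaw":[0,0,0],"slide":[[0,0.05,0],[0,0,0],[0,0,0]],"spin":[0,0,0]}'
```

```text
time_s: 5.9
ee_pos: [574.2, 17.1, 93.8]
ee_rot: [-179.8, 0.1, 74.6]
force: [-5.2, 0.9, 4.1]
gripper_width: 0.2
gripper_force: 3.0
time_s: 6.2
ee_pos: [575.5, 16.6, 93.8]
ee_rot: [-179.8, 0.1, 74.6]
force: [-6.2, 0.9, 3.0]
gripper_width: 0.4
gripper_force: 3.1
```

```bash
python3 -m jog '{"jaw":[0,0,0],"slide":[[0,0.05,0],[0,0,0],[0,0,0]],"spin":[0,0,0]}';  python3 -m jog '{"jaw":[0,0,0],"slide":[[0,0.03,0],[0,0,0],[0,0,0]],"spin":[0,0,0]}'
```

```text
time_s: 6.5
ee_pos: [576.9, 16.1, 93.7]
ee_rot: [-179.8, 0.1, 74.6]
force: [-6.6, 0.4, 3.5]
gripper_width: 0.6
gripper_force: 3.2
time_s: 6.8
ee_pos: [577.7, 15.8, 93.8]
ee_rot: [-179.8, 0.1, 74.6]
force: [-6.4, 0.4, 3.6]
gripper_width: 0.7
gripper_force: 3.2
```

```bash
python3 -m jog '{"jaw":[0,0,0],"slide":[[0,0.04,0],[0,0,0],[0,0,0]],"spin":[0,0,0]}';  python3 -m jog '{"jaw":[0,0,0],"slide":[[0,0.03,0],[0,0,0],[0,0,0]],"spin":[0,0,0]}'
```

```text
time_s: 7.1
ee_pos: [578.8, 15.5, 93.8]
ee_rot: [-179.8, 0.1, 74.6]
force: [-6.8, -0.8, 4.3]
gripper_width: 0.6
gripper_force: 3.3
time_s: 7.4
ee_pos: [579.6, 15.2, 93.8]
ee_rot: [-179.8, 0.1, 74.6]
force: [-7.1, -1.3, 4.5]
gripper_width: 0.7
gripper_force: 3.4
```

```bash
python3 -m jog '{"jaw":[0,0,0],"slide":[[0,0.04,0],[0,0,0],[0,0,0]],"spin":[0,0,0]}';  python3 -m jog '{"jaw":[0,0,0],"slide":[[0,0.03,0],[0,0,0],[0,0,0]],"spin":[0,0,0]}'; python3 - <<'E'
from h import *
for n,b in (("top",(180,130,330,250)),("scene",(200,130,340,235))):
    im=env.grab_frame(n)[b[1]:b[3],b[0]:b[2],::-1]
    cv2.imwrite(f"pics/{n}e.png",cv2.resize(im,None,fx=5,fy=5,interpolation=cv2.INTER_CUBIC))
E
```

```text
time_s: 7.7
ee_pos: [579.9, 15.1, 93.8]
ee_rot: [-179.7, 0.1, 74.6]
force: [-8.8, 0.0, 4.5]
gripper_width: 0.3
gripper_force: 4.4
time_s: 8.0
ee_pos: [580.0, 15.0, 93.8]
ee_rot: [-179.6, 0.2, 74.6]
force: [-9.3, 1.0, 6.8]
gripper_width: 0.5
gripper_force: 5.4
```

View pics/scenee.png

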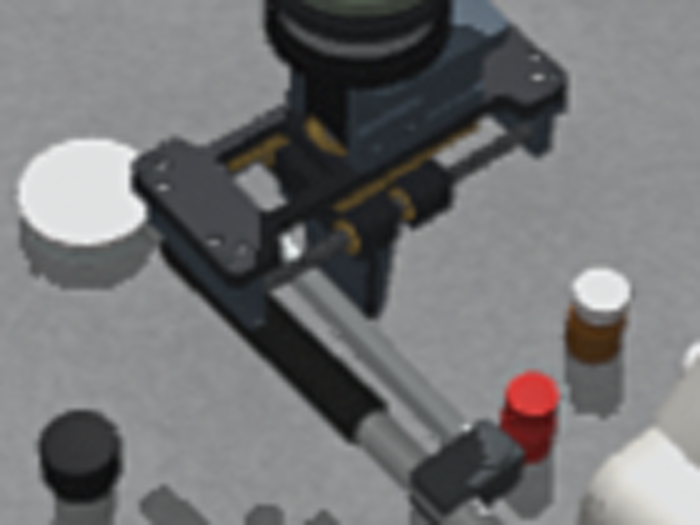

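The lever now lies nearly parallel to the bar with a gap still showing. The TCP has stalled at x = 580 while the force climbs, so it is on the stop. I'll firm the push slightly and hold.

```bash
python3 -m jog '{"jaw":[0,0,0,0,0],"slide":[[0,0.04,0],[0,0,0],[0,0.03,0],[0,0,0],[0,0,0]],"spin":[0,0,0,0,0]}'
```

```text
time_s: 8.6
ee_pos: [580.1, 15.0, 93.8]
ee_rot: [-179.4, 0.2, 74.6]
force: [-14.6, 2.0, 9.5]
gripper_width: 0.4
gripper_force: 7.8
```

```bash
Z='{"jaw":[0,0,0,0,0,0,0,0,0,0],"slide":[[0,0,0],[0,0,0],[0,0,0],[0,0,0],[0,0,0],[0,0,0],[0,0,0],[0,0,0],[0,0,0],[0,0,0]],"spin":[0,0,0,0,0,0,0,0,0,0]}'; echo skip
```

```text
skip
```

```bash
python3 -m jog '{"jaw":[0,0,0,0,0,0,0,0,0,0],"slide":[[0,0,0],[0,0,0],[0,0,0],[0,0,0],[0,0,0],[0,0,0],[0,0,0],[0,0,0],[0,0,0],[0,0,0]],"spin":[0,0,0,0,0,0,0,0,0,0]}'; python3 -m jog '{"jaw":[0,0,0,0,0,0,0,0,0,0],"slide":[[0,0,0],[0,0,0],[0,0,0],[0,0,0],[0,0,0],[0,0,0],[0,0,0],[0,0,0],[0,0,0],[0,0,0]],"spin":[0,0,0,0,0,0,0,0,0,0]}'
```

```text
time_s: 9.6
ee_pos: [580.1, 15.0, 93.8]
ee_rot: [-179.4, 0.2, 74.6]
force: [-14.2, 1.8, 9.6]
gripper_width: 0.6
gripper_force: 7.8
time_s: 10.6
ee_pos: [580.1, 15.0, 93.8]
ee_rot: [-179.4, 0.2, 74.6]
force: [-14.6, 2.9, 9.1]
gripper_width: 0.6
gripper_force: 7.8
```

```bash
python3 -m jog '{"jaw":[0,0,0,0,0,0,0,0,0,0],"slide":[[0,-0.1,0],[0,-0.15,0],[0,-0.2,0],[0,-0.2,0],[0,-0.2,0],[0,-0.2,0],[0,-0.2,0],[0,-0.2,0],[0,-0.3,0],[0,-0.4,0]],"spin":[0,0.2,0.3,0.3,0.3,0.3,0.3,0.3,0,0]}'; python3 -m jog '{"jaw":[0,0,0,0,0,0,0,0],"slide":[[0,-0.5,0],[0,-0.3,-0.3],[0,0,-0.8],[0,0,-0.9],[0,0,-0.9],[0,0,-0.5],[0,0,0],[0,0,0]],"spin":[0,0,0,0,0,0,0,0]}'; python3 - <<'E'
from h import *
im=env.grab_frame("scene")[110:310,180:400,::-1]
cv2.imwrite("pics/f.png",cv2.resize(im,None,fx=3,fy=3,interpolation=cv2.INTER_CUBIC))
E
```

```text
time_s: 11.6
ee_pos: [527.7, 41.7, 94.0]
ee_rot: [179.9, -0.0, 58.6]
force: [0.3, 0.3, 0.2]
gripper_width: 0.7
gripper_force: 0.0
time_s: 12.4
ee_pos: [506.4, 54.4, 196.0]
ee_rot: [180.0, -0.0, 58.6]
force: [-0.5, 0.1, -1.1]
gripper_width: 0.3
gripper_force: 0.0
```

View pics/f.png

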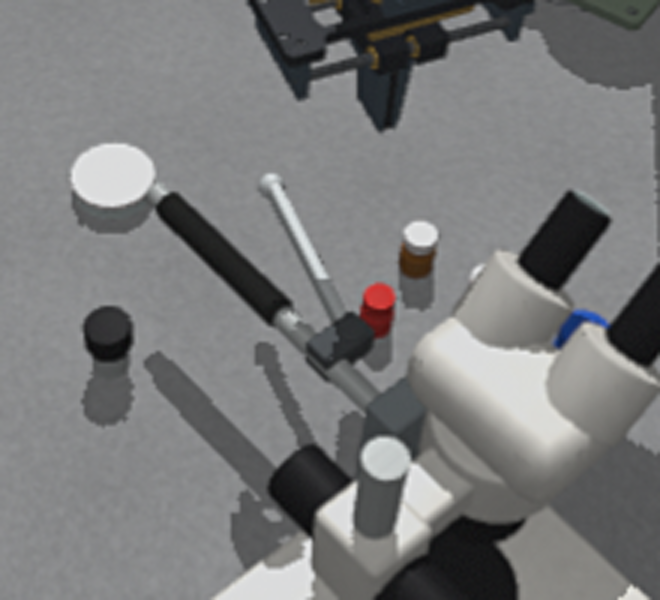

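The lever is back out: its ball at crop (270,182) is full-frame (270,171), the same as at the start. The objects haven't moved and the gripper is clear.

```bash
python3 -c "
from workcell import env
print(env.job_done())"
```

```text
the job is handed in; nothing more can be done
None
```

I pressed the brake lever onto its stop and held it there for about 2 s at roughly 15 N, then let it spring back out to rest; the arm is clear, nothing else moved in the pictures, and the job is handed in (no verdict was returned).

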